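# Clear the drive cover and hold its sprung lid open at 45 degrees

## Robot

A 6-joint arm with a two-finger parallel gripper is mounted at the origin on the work surface. World frame = base frame: x ahead of the robot, y to its left, z up, the work surface at z = 0. Lengths are in m, angles in degrees, forces in N, time in s.
With the tool pointing down it reaches from about 0.4 to 0.925 m from the base axis. Payload 12.5 kg.
Tool frame: the origin (TCP) lies on the centre line of the jaws, within the pads' length; the fingertips stand 19 mm ahead of it and the grasp point (between the pads) is the TCP (manip.tips_ahead is the distance from the TCP to the fingertips, in m); z points along the fingers, y is the line along which they close (so a half turn about z gives the same grasp; the last joint's range is limited). The gripper opens to 95 mm and grips with 3 to 60 N. Pads are 20 mm wide; open, the fingers measure 119 mm over their backs; the gripper's body (75 mm by 180 mm) begins 59 mm behind the grasp point.
Start: joints at [-72.8, 28.126, 89.318, -0, 62.55, -6.05], TCP at [0.247, -0.574, 0.234] pointing down, gripper open.
Joint ranges: [-177.58, 177.58], [-47.91, 125.51], [2.72, 160], [-65.01, 245.01], [3.68, 167.84], [-153.87, 153.87]. Speed limits (degrees/s): [127.2, 127.2, 159.86, 180, 180, 180].

## Interface

Orientations are given as a 3x3 rotation matrix whose columns are the frame's x, y, z axes.
In Python, from workcell import manip, read_camera gives the robot as it stands.
- The arm moves only by the tool carry_out, never from a script. Its argument "rows" is a list of rows, each an object with "fingers": the finger opening in cm, from 0 to 9.51; "slide": the shift along the tool's x, y, z in cm, a list of three; "yaw": the turn about the tool's z in degrees. In form: [{"fingers": fingers, "slide": [dx, dy, dz], "yaw": yaw}, ...]. A call has 1 to 5 rows; each row is the pose to reach, as a shift and turn from the pose commanded when the call began, along the tool's axes at that moment; what a row does not reach only later rows make up. A row lasts 1/12 s, in which the tool goes at most 41.7 mm and 7.16 degrees, less where a joint would pass 70% of its speed; a pose out of reach is approached as far as the arm can. A call with a gripper value outside its range is refused whole. The fingers move at their own pace and stop on an object; the grip force is fixed at half the most. Time passes only in rows, so rows that repeat a pose let the fingers close. It gives the time, the measured TCP pose, the force, the opening and the grip force at its end, in the units of the state.
- manip.state(): the state, without advancing time (a new reading comes with each control period).
- read_camera(name): name is "side" or "top" or "wrist"; returns a dict with "color" (420x560x3 uint8, red, green, blue), "camera_matrix" (3x3 intrinsics, pixels), "rvec" (rotation vector, rad) and "tvec" (3), from world to camera coordinates, as OpenCV has them. Camera axes: x right, y down, z forward; pixel columns grow to the right and rows downward; lengths in m; the calibration is good to about 2 mm. A picture is of the moment at which its call begins. There is no depth.
- manip.job_done(): hands the job in; it is judged then, once.
The state is a dict: "time_s": time; "joint_pos": joint angles; "qvel": joint speeds; "tau": joint torques, N m; "tool_pos": TCP position; "orientation": TCP orientation; "wrist_force": force on the tool from outside, world axes, zero at the start; "torque": the same for the moment, N m; "grip_width": finger opening in m; "finger_force": force on a finger pad.
Only numpy, scipy, OpenCV 4.12 (cv2) and the standard library are available. Lean on these libraries where they do the work, as an engineer would, in place of code of your own. Each camera call takes 0.05 s, during which the arm holds its last target. There are 200 camera calls.

## Task

The spare blue dispenser has been left standing on the sprung lid of the stage's drive cover: pick it up and set it on its foot in the black tray without dropping it. Then lift the lid by its red bar to 45 degrees, parallel to the yellow strip beside the hinge and never beyond 60, and finish while still holding the bar there, keeping the lid steady so that a colleague can look at the drive. Leave the other things on the bench where they stand.

Things in the scene. Friction and masses are not known exactly. Their poses are not given: they have to be found in the camera images.
- cover: Grey drive cover, an open box fixed to the bench, 200 (x) x 180 (y) x 60 mm high. Origin at the centre of its underside; x points from the front (red bar) to the hinge side, z up; yaw within 0.3 rad; stands left or right. A yellow strip beside its +y wall rises from the hinge towards the front at 45 degrees: a lid at 45 degrees is parallel to it. The shut lid's top is level, 68 mm above the bench.
- hinge (a point): Middle of the lid's hinge line, fixed to the cover: 100 mm from the cover's origin along its +x, 64 mm above the bench. The hinge line runs along the cover's y axis.
- lid (a joint): Opening angle of the lid, rad: 0 shut (level), 0.785 = 45 degrees, stop at 1.4. The lid is an aluminium plate 200 x 180 x 8 mm; its front edge swings up and back over the hinge side. A spring and its weight always pull it shut, it falls shut if let go; holding it takes 3 to 5 N at the bar.
- lid_bar (a point): Red round bar handle of the lid, 12 mm thick, 110 mm long along the cover's y, origin at its middle, axes as the cover's when shut; turns with the lid. It stands 45 mm in front of the lid's front edge, in the lid's plane, on an arm at each end; the gap behind it is open. 245 mm from the hinge line; 64 mm above the bench when shut, 237 mm at 45 degrees. It can turn between the fingers.
- dispenser: Loose spare dispenser, 0.2 to 0.41 kg: blue barrel 32 mm thick along its own x, from -68 to +70 mm (brass tip at +x, black band in the middle, the place to grip across it), on an aluminium foot 60 x 36 x 8 mm. Origin at the centre of the foot's underside; barrel axis 32 mm above it; 48 mm high. Starts on the shut lid, heading within 1.2 rad of the cover's x.
- tray: Black open tray fixed to the bench, 190 (x) x 120 (y) x 22 mm high, walls and floor 5 mm thick; origin at the centre of its underside.
- tray_in (a point): Centre of the tray's inner floor, 5 mm above the bench; axes as the tray, inside 180 (x) x 110 (y) mm.
- setting_gauge: Bystander: loose brass cylinder 36 mm in diameter, 40 mm high, between cover and tray; origin at the centre of its underside.
- solvent_bottle: Bystander: loose white bottle with blue cap, 60 mm in diameter, 150 mm high; origin at the centre of its underside.
- nozzle_jar: Bystander: loose amber glass jar, 52 mm in diameter, 55 mm high; origin at the centre of its underside.
- screwdriver: Bystander: loose screwdriver lying on the bench, handle to its -x.
- bracket: Bystander: loose aluminium angle bracket, 60 x 50 x 50 mm; origin at the centre of its underside.
- bit_cup: Bystander: loose orange cup, 64 mm in diameter, 70 mm high; origin at the centre of its underside.
Mind the look-alikes: they are no part of the job. Leave any brown or turquoise look-alike of the tray alone.

How it is judged:
By the outcome, as a careful person would: the job done as asked, in the order asked, and still so for the second after the job is handed in, while the arm keeps its last pose, push and grip.
It also fails if it takes over 64 s, if anything falls off the work surface, if the arm or the gripper's body presses on something with over 40 N, if the wrist force passes 120 N, or if a joint passes its speed limit or range.

## Working session

There is one attempt and no reset: what is moved stays moved. The work goes in short steps, Python scripts to look and compute and a tool call to move; the robot and the scene stay as the last step left them, time stands still between calls to the robot, and variables do not carry over. Pictures are saved under pics/ and viewed, at most 10 in all, crops included, and the job is handed in when it is done.

Besides the shell and the picture viewer there is one more tool, called after ">>>" as name(argument=value, ...), one argument or row to a line, values as JSON. carry_out: Moves the arm, as the interface text tells. Its arguments: {"type":"object","properties":{"rows":{"type":"array","items":{"type":"object","properties":{"fingers":{"type":"number"},"slide":{"type":"array","items":{"type":"number"}},"yaw":{"type":"number"}}}}},"required":["rows"]}

```bash
ls; mkdir -p pics; cat > h.py <<'E'
import numpy as np, cv2
from workcell import manip, read_camera
def cam(n):
    c=read_camera(n); R,_=cv2.Rodrigues(np.array(c["rvec"],float)); t=np.array(c["tvec"],float).ravel()
    return dict(im=cv2.cvtColor(c["color"],cv2.COLOR_RGB2BGR),K=np.array(c["camera_matrix"]),R=R,t=t,C=-R.T@t)
def ray(c,u,v):
    d=c["R"].T@np.linalg.inv(c["K"])@np.array([u,v,1.]); return c["C"],d/np.linalg.norm(d)
def onz(c,u,v,z):
    C,d=ray(c,u,v); return C+d*(z-C[2])/d[2]
def proj(c,p):
    q=c["K"]@(c["R"]@np.array(p)+c["t"]); return q[:2]/q[2]
def tri(*obs):  # (cam,u,v)...
    A=np.zeros((3,3));b=np.zeros(3);L=[]
    for c,u,v in obs:
        C,d=ray(c,u,v);P=np.eye(3)-np.outer(d,d);A+=P;b+=P@C;L.append((C,d))
    x=np.linalg.solve(A,b); return x,[round(float(np.linalg.norm(np.cross(x-C,d)))*1000,1) for C,d in L]
E
python3 - <<'E'
from h import *
np.set_printoptions(precision=3,suppress=True)
a=[cam(n) for n in("top","side","wrist")]
for n,c in zip("tsw",a): cv2.imwrite(f"pics/{n}0.png",c["im"]); print(n,c["C"],c["R"][2])
s=manip.state();print(s)
E
```

```text
pics
t [ 0.51  -0.013  1.601] [ 0.063  0.02  -0.998]
s [0.066 0.548 0.842] [ 0.491 -0.496 -0.717]
w [ 0.311 -0.547  0.384] [-0.227 -0.096 -0.969]
{'time_s': 0.15, 'joint_pos': array([-72.802,  28.156,  89.342,  -0.002,  62.55 ,  -6.052]), 'qvel': array([-0.046, -0.165, -0.148,  0.104,  0.003, -0.009]), 'tau': array([  0.003, -61.29 , -25.828,   0.069,   0.047,  -0.   ]), 'tool_pos': array([ 0.247, -0.574,  0.233]), 'orientation': array([[ 0.919,  0.395, -0.   ],
       [ 0.395, -0.919,  0.001],
       [ 0.   , -0.001, -1.   ]]), 'wrist_force': array([ 0.69 ,  0.096, -0.171]), 'torque': array([-0.021,  0.01 ,  0.012]), 'finger_force': 0.0, 'grip_width': 0.09517358058787774}
```

View pics/t0.png

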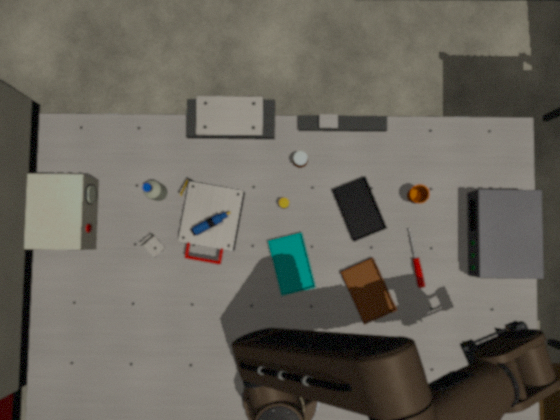

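View pics/s0.png

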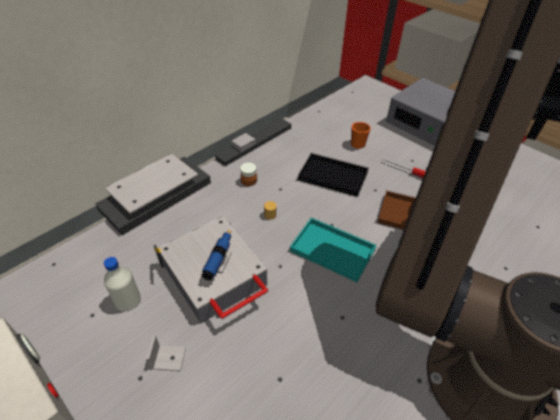

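The top view shows the cover (210,215) with the blue dispenser at (210,222), the red bar at (204,255) nearest the robot and the black tray at (359,208). The gauge is at (284,202), and the brown and turquoise trays are to be left alone. The side view agrees: dispenser (217,256), bar (241,300), tray (333,174).

```bash
cat >> h.py <<'E'
def blobs(c,lo,hi,roi=None,amin=30):
    m=cv2.inRange(cv2.cvtColor(c["im"],cv2.COLOR_BGR2HSV),np.array(lo),np.array(hi))
    if roi: k=np.zeros_like(m);x0,y0,x1,y1=roi;k[y0:y1,x0:x1]=255;m&=k
    cs=cv2.findContours(m,cv2.RETR_EXTERNAL,cv2.CHAIN_APPROX_NONE)[0]
    return [(cv2.contourArea(q),cv2.minAreaRect(q),q) for q in sorted(cs,key=cv2.contourArea,reverse=True) if cv2.contourArea(q)>=amin]
E
python3 - <<'E'
from h import *
np.set_printoptions(precision=3,suppress=True)
t,s=cam("top"),cam("side")
def ends(r):
    b=cv2.boxPoints(r);i=[(b[0]+b[1])/2,(b[2]+b[3])/2,(b[1]+b[2])/2,(b[3]+b[0])/2]
    return i[:2] if np.linalg.norm(i[0]-i[1])>np.linalg.norm(i[2]-i[3]) else i[2:]
T=blobs(t,(100,120,30),(125,255,255),(175,190,250,245));S=blobs(s,(100,120,30),(125,255,255),(190,220,260,290))
for n,c,B in(("t",t,T),("s",s,S)):
    for a,r,q in B: print(n,a,r)
hT=np.vstack([q for _,_,q in T]);hS=np.vstack([q for _,_,q in S])
rt,rs=cv2.minAreaRect(hT),cv2.minAreaRect(hS)
print("disp",rt,rs,tri((t,*rt[0]),(s,*rs[0])))
for e in ends(rt): print("end z=.1",onz(t,*e,.1))
for e in ends(rs): print("s end z=.1",onz(s,*e,.1))
for n,c,z,roi in(("t",t,0.022,(325,170,395,245)),("s",s,0.022,(290,150,375,200))):
    for a,r,q in blobs(c,(0,0,0),(180,255,60),roi)[:1]:
        p=cv2.approxPolyDP(q,0.04*cv2.arcLength(q,True),True)[:,0]
        print("tray",n,a,len(p)); 
        for v in p: print(v,onz(c,*map(float,v),z))
        h=cv2.boxPoints(r);W=np.array([onz(c,*map(float,v),z) for v in h]);print(W.mean(0),[np.linalg.norm(W[i]-W[i-1]) for i in range(4)],W[0]-W[1],W[1]-W[2])
for n,c,roi in(("t",t,(175,235,235,270)),("s",s,(200,270,280,325))):
    m=None
    for lo,hi in(((0,130,60),(8,255,255)),((172,130,60),(180,255,255))):
        for a,r,q in blobs(c,lo,hi,roi): print("bar",n,a,r,[onz(c,*map(float,v),.064) for v in cv2.boxPoints(r)])
for n,c,z in(("t",t,.068),):
    for a,r,q in blobs(c,(0,0,120),(180,60,255),(176,170,250,252))[:2]: print("lid",a,r)
for n,c in(("t",t),("s",s)): cv2.imwrite(f"pics/{n}1.png",cv2.resize(c["im"][165:275,140:400] if n=="t" else c["im"][140:340,140:400],None,fx=3,fy=3,interpolation=2))
E
```

```text
t 108.5 ((200.40771484375, 227.33847045898438), (7.690152645111084, 17.240827560424805), 60.2551155090332)
t 80.0 ((218.30001831054688, 217.60003662109375), (7.602630615234375, 15.205260276794434), 63.43495178222656)
s 233.5 ((213.70005798339844, 262.10003662109375), (12.074767112731934, 22.807893753051758), 26.56505012512207)
s 109.0 ((224.20001220703125, 240.6000213623047), (10.733125686645508, 15.205260276794434), 26.56505012512207)
disp ((208.9011688232422, 222.72938537597656), (7.666889667510986, 36.62582778930664), 61.189208984375) ((218.20005798339844, 253.10003662109375), (12.074766159057617, 42.93250274658203), 26.56505012512207) (array([0.57 , 0.231, 0.105]), [2.0, 2.0])
end z=.1 [0.601 0.183 0.1  ]
end z=.1 [0.543 0.284 0.1  ]
s end z=.1 [0.601 0.175 0.1  ]
s end z=.1 [0.546 0.276 0.1  ]
tray t 1895.5 4
[364 177] [ 0.734 -0.271  0.022]
[332 190] [ 0.69  -0.165  0.022]
[353 239] [ 0.527 -0.235  0.022]
[385 227] [ 0.568 -0.341  0.022]
[ 0.63  -0.254  0.022] [np.float64(0.1860778552448236), np.float64(0.12129146936047154), np.float64(0.18617421442218898), np.float64(0.1203589
[... 213 characters left out ...]
0.245  0.022] [np.float64(0.1889712546988133), np.float64(0.14161793367932352), np.float64(0.20434375086524056), np.float64(0.1336111164548451)] [-0.077  0.119  0.   ] [0.191 0.072 0.   ]
bar t 144.0 ((203.1119842529297, 253.38400268554688), (37.0292854309082, 15.026376724243164), 10.30484676361084) [array([0.46 , 0.32 , 0.064]), array([0.508, 0.312, 0.064]), array([0.488, 0.193, 0.064]), array([0.44 , 0.201, 0.064])]
bar s 351.5 ((238.44615173339844, 296.03076171875), (22.07818031311035, 56.55983352661133), 60.2551155090332) [array([0.511, 0.309, 0.064]), array([0.491, 0.183, 0.064]), array([0.436, 0.201, 0.064]), array([0.459, 0.321, 0.064])]
lid 5812.5 ((212.5, 210.5), (81.0, 73.0), 90.0)
```

>>> carry_out(
  rows=[
    {"slide":[2.5,-2.5,0],"yaw":0,"fingers":9.5},
    {"slide":[5,-5,0],"yaw":0,"fingers":9.5},
    {"slide":[7.5,-7.5,0],"yaw":0,"fingers":9.5},
    {"slide":[10,-10,0],"yaw":0,"fingers":9.5},
    {"slide":[12.4,-12.3,0],"yaw":0,"fingers":9.5},
  ],
)

```text
time_s: 0.67
tool_pos: [0.3123, -0.4105, 0.2336]
orientation: [[0.919, 0.395, -0.0], [0.395, -0.919, 0.0], [0.0, -0.0, -1.0]]
wrist_force: [0.6, -0.3, 0.4]
grip_width: 0.095
finger_force: 0.0
```

>>> carry_out(
  rows=[
    {"slide":[2.5,-2.5,0],"yaw":0,"fingers":9.5},
    {"slide":[5,-5,0],"yaw":0,"fingers":9.5},
    {"slide":[7.5,-7.5,0],"yaw":0,"fingers":9.5},
    {"slide":[10,-10,0],"yaw":0,"fingers":9.5},
    {"slide":[12.4,-12.3,0],"yaw":0,"fingers":9.5},
  ],
)

```text
time_s: 1.08
tool_pos: [0.3777, -0.2485, 0.2337]
orientation: [[0.919, 0.395, 0.0], [0.395, -0.919, -0.0], [0.0, 0.0, -1.0]]
wrist_force: [-0.5, -0.9, 0.7]
grip_width: 0.095
finger_force: 0.0
```

>>> carry_out(
  rows=[
    {"slide":[2.5,-2.5,0],"yaw":0,"fingers":9.5},
    {"slide":[5,-5,0],"yaw":0,"fingers":9.5},
    {"slide":[7.5,-7.5,0],"yaw":0,"fingers":9.5},
    {"slide":[10,-10,0],"yaw":0,"fingers":9.5},
    {"slide":[12.4,-12.3,0],"yaw":0,"fingers":9.5},
  ],
)

```text
time_s: 1.5
tool_pos: [0.4431, -0.0865, 0.2338]
orientation: [[0.919, 0.395, 0.0], [0.395, -0.919, -0.0], [0.0, 0.0, -1.0]]
wrist_force: [0.9, -1.1, 0.0]
grip_width: 0.0949
finger_force: 0.0
```

>>> carry_out(
  rows=[
    {"slide":[2.5,-2.5,0],"yaw":0,"fingers":9.5},
    {"slide":[5,-5,0],"yaw":0,"fingers":9.5},
    {"slide":[7.5,-7.5,0],"yaw":0,"fingers":9.5},
    {"slide":[10,-10,0],"yaw":0,"fingers":9.5},
    {"slide":[12.4,-12.3,0],"yaw":0,"fingers":9.5},
  ],
)

```text
time_s: 1.92
tool_pos: [0.5085, 0.0756, 0.2337]
orientation: [[0.919, 0.395, 0.0], [0.395, -0.919, -0.0], [0.0, 0.0, -1.0]]
wrist_force: [0.5, 0.1, 0.5]
grip_width: 0.0951
finger_force: 0.0
```

>>> carry_out(
  rows=[
    {"slide":[2.5,-2.5,0],"yaw":0,"fingers":9.5},
    {"slide":[5,-5,0],"yaw":0,"fingers":9.5},
    {"slide":[7.5,-7.5,0],"yaw":0,"fingers":9.5},
    {"slide":[10,-10,0],"yaw":0,"fingers":9.5},
    {"slide":[12.2,-12.1,0],"yaw":0,"fingers":9.5},
  ],
)

```text
time_s: 2.33
tool_pos: [0.5729, 0.2352, 0.2335]
orientation: [[0.919, 0.395, -0.0], [0.395, -0.919, 0.0], [-0.0, -0.0, -1.0]]
wrist_force: [0.6, -0.4, 0.4]
grip_width: 0.0951
finger_force: 0.0
```

>>> carry_out(
  rows=[
    {"slide":[0,0,0],"yaw":-7,"fingers":9.5},
    {"slide":[0,0,0],"yaw":-14,"fingers":9.5},
    {"slide":[0,0,0],"yaw":-21,"fingers":9.5},
    {"slide":[0,0,0],"yaw":-28,"fingers":9.5},
    {"slide":[0,0,0],"yaw":-33,"fingers":9.5},
  ],
)

```text
time_s: 2.75
tool_pos: [0.5725, 0.233, 0.2334]
orientation: [[0.55, 0.835, -0.0], [0.835, -0.55, -0.0], [-0.0, -0.0, -1.0]]
wrist_force: [-0.0, -0.5, 0.2]
grip_width: 0.0947
finger_force: 0.0
```

>>> carry_out(
  rows=[
    {"slide":[0,0,0],"yaw":-7,"fingers":9.5},
    {"slide":[0,0,0],"yaw":-14,"fingers":9.5},
    {"slide":[0,0,0],"yaw":-21,"fingers":9.5},
    {"slide":[0,0,0],"yaw":-28,"fingers":9.5},
    {"slide":[0,0,0],"yaw":-33,"fingers":9.5},
  ],
)

```text
time_s: 3.17
tool_pos: [0.5725, 0.2329, 0.2335]
orientation: [[0.007, 1.0, -0.0], [1.0, -0.007, -0.0], [-0.0, -0.0, -1.0]]
wrist_force: [0.8, 0.3, 0.2]
grip_width: 0.0947
finger_force: 0.0
```

>>> carry_out(
  rows=[
    {"slide":[0,0,0],"yaw":-7,"fingers":9.5},
    {"slide":[0,0,0],"yaw":-14,"fingers":9.5},
    {"slide":[0,0,0],"yaw":-21,"fingers":9.5},
    {"slide":[0,0,0],"yaw":-27,"fingers":9.5},
    {"slide":[0,0,0],"yaw":-30,"fingers":9.5},
  ],
)

```text
time_s: 3.58
tool_pos: [0.5725, 0.2329, 0.2335]
orientation: [[-0.494, 0.87, -0.0], [0.87, 0.494, -0.0], [-0.0, -0.0, -1.0]]
wrist_force: [0.4, -0.1, -0.5]
grip_width: 0.0951
finger_force: 0.0
```

```bash
python3 - <<'E'
from h import *
np.set_printoptions(precision=3,suppress=True)
w=cam("wrist");cv2.imwrite("pics/w1.png",w["im"]);print(w["C"],w["R"][2])
for a,r,q in blobs(w,(100,120,30),(125,255,255),None,200): print(a,r)
E
```

```text
[0.539 0.293 0.384] [ 0.123 -0.214 -0.969]
2286.5 ((276.9999694824219, 171.49996948242188), (35.99999237060547, 64.99998474121094), 0.0)
1392.5 ((277.0, 251.0), (52.0, 34.0), 90.0)
509.0 ((550.5, 50.0), (40.0, 17.0), 90.0)
```

View pics/w1.png

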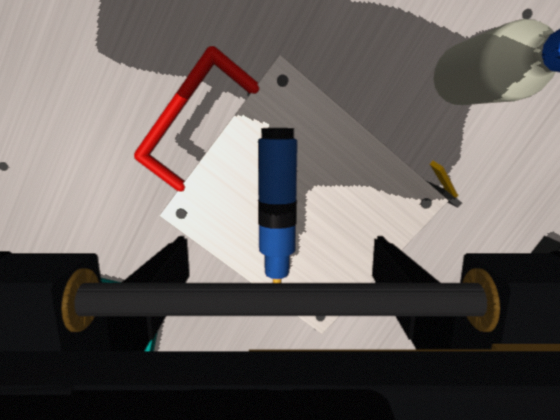

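The wrist view shows the dispenser upright in the picture at column 277, with its black band at (277,213) and its tip downward. The bar's corners are at (212,50) and (142,154).

```bash
cat >> h.py <<'E'
def shift(p):
    s=manip.state(); return (np.array(s["orientation"]).T@(np.array(p)-np.array(s["tool_pos"])))*100
def dband(c):
    B=blobs(c,(100,120,30),(125,255,255),(180,0,380,330),500)[:2]
    up,dn=sorted(B,key=lambda b:b[1][0][1])
    y0=up[2][:,0,1].max();y1=dn[2][:,0,1].min();xs=np.vstack([up[2],dn[2]])[:,0]
    # axis: midline of left/right edges per row
    rows=[(y,(xs[xs[:,1]==y][:,0].min()+xs[xs[:,1]==y][:,0].max())/2) for y in range(xs[:,1].min()+6,y1+15) if (xs[:,1]==y).sum()>1]
    k=np.polyfit(*zip(*rows),1)
    return np.polyval(k,(y0+y1)/2),(y0+y1)/2,k,(y0,y1,xs[:,1].min())
E
python3 - <<'E'
from h import *
np.set_printoptions(precision=4,suppress=True)
w=cam("wrist");t=cam("top");u,v,k,e=dband(w);print(u,v,k,e)
for z in(.1,.116): print(z,onz(w,u,v,z),shift(onz(w,u,v,z)))
print("len rear z.1",onz(w,np.polyval(k,e[2]),e[2],.1))
a=onz(w,np.polyval(k,e[2]),e[2],.105)-onz(w,u,v,.105);print("heading",np.degrees(np.arctan2(-a[1],-a[0])),np.linalg.norm(a), "toolx",np.degrees(np.arctan2(*manip.state()["orientation"][[1,0],0])))
B=[]
for lo,hi in(((0,130,60),(8,255,255)),((172,130,60),(180,255,255))): B+=blobs(w,lo,hi,(100,20,300,220))
for a,r,q in B:
    p=cv2.approxPolyDP(q,0.03*cv2.arcLength(q,True),True)[:,0]; print(a); [print(x,onz(w,*map(float,x),.064)) for x in p]
for p in[(280,56),(160,214),(460,205),(322,330)]: print("lidc",p,onz(w,*p,.068))
E
```

```text
276.5548087431694 214.5 [ -0.0105 278.8016] (np.int32(204), np.int32(225), np.int32(139))
0.1 [0.575  0.2244 0.1   ] [-0.8559 -0.1975 13.348 ]
0.116 [0.573  0.2283 0.116 ] [-0.4184 -0.1856 11.7479]
len rear z.1 [0.545  0.2787 0.1   ]
heading -61.085385246278655 0.06093578875861793 toolx 119.14934154629228
2902.0
[213  46] [0.4611 0.3169 0.064 ]
[134 153] [0.4396 0.2022 0.064 ]
[177 190] [0.4879 0.1906 0.064 ]
[149 153] [0.4513 0.2089 0.064 ]
[210  66] [0.466  0.3016 0.064 ]
[258  90] [0.5107 0.3048 0.064 ]
lidc (280, 56) [0.5141 0.3374 0.068 ]
lidc (160, 214) [0.4846 0.1636 0.068 ]
lidc (460, 205) [0.7219 0.3084 0.068 ]
lidc (322, 330) [0.679  0.1337 0.068 ]
```

>>> carry_out(
  rows=[
    {"slide":[-0.2,-0.1,2],"yaw":0,"fingers":9.5},
    {"slide":[-0.4,-0.2,4],"yaw":0,"fingers":9.5},
    {"slide":[-0.4,-0.2,6],"yaw":0,"fingers":9.5},
    {"slide":[-0.4,-0.2,6],"yaw":0,"fingers":9.5},
  ],
)

```text
time_s: 4.07
tool_pos: [0.5714, 0.2279, 0.1702]
orientation: [[-0.487, 0.874, -0.005], [0.874, 0.487, -0.002], [0.001, -0.005, -1.0]]
wrist_force: [-0.2, 0.7, -0.1]
grip_width: 0.0944
finger_force: 0.0
```

```bash
python3 - <<'E'
from h import *
np.set_printoptions(precision=4,suppress=True)
w=cam("wrist");u,v,k,e=dband(w);print(u,v,k,e)
w1=dict(w); 
# first view pose stored: rebuild from known tool shift
s=manip.state();d=np.array(s["tool_pos"])-np.array([.5725,.2329,.2335]);w0=dict(w);w0["C"]=w["C"]-d;w0["t"]=-w["R"]@w0["C"]
P,r=tri((w,u,v),(w0,276.55,214.5));print("band",P,r,shift(P))
for z in(.1,.116): print(z,onz(w,u,v,z),shift(onz(w,u,v,z)))
E
```

```text
281.75474732807106 235.0 [  0.0029 281.0664] (np.int32(222), np.int32(248), np.int32(138))
band [0.5707 0.2312 0.1256] [0.7, 0.7] [0.3296 0.0323 4.6595]
0.1 [0.5754 0.2242 0.1   ] [-0.5131  0.1081  7.2193]
0.116 [0.5727 0.2289 0.116 ] [0.0247 0.1027 5.6197]
```

>>> carry_out(
  rows=[
    {"slide":[0,0.1,2],"yaw":0,"fingers":9.5},
    {"slide":[0,0.1,4],"yaw":0,"fingers":9.5},
    {"slide":[0,0.1,5.5],"yaw":0,"fingers":9.5},
    {"slide":[0,0.1,7],"yaw":0,"fingers":9.5},
    {"slide":[0,0.1,7],"yaw":0,"fingers":7},
  ],
)

```text
time_s: 4.53
tool_pos: [0.5732, 0.2289, 0.1024]
orientation: [[-0.488, 0.873, -0.002], [0.873, 0.488, -0.001], [0.0, -0.002, -1.0]]
wrist_force: [-0.6, -1.1, -0.2]
grip_width: 0.0919
finger_force: 0.0
```

>>> carry_out(
  rows=[
    {"slide":[0,0,0],"yaw":0,"fingers":5},
    {"slide":[0,0,0],"yaw":0,"fingers":4},
    {"slide":[0,0,0],"yaw":0,"fingers":3},
    {"slide":[0,0,0],"yaw":0,"fingers":2},
    {"slide":[0,0,0],"yaw":0,"fingers":2},
  ],
)

```text
time_s: 4.95
tool_pos: [0.5739, 0.229, 0.1044]
orientation: [[-0.489, 0.873, 0.001], [0.873, 0.489, 0.0], [-0.0, 0.001, -1.0]]
wrist_force: [0.8, -0.0, 0.9]
grip_width: 0.0604
finger_force: 0.0
```

>>> carry_out(
  rows=[
    {"slide":[0,0,0],"yaw":0,"fingers":2},
    {"slide":[0,0,0],"yaw":0,"fingers":2},
    {"slide":[0,0,0],"yaw":0,"fingers":2},
  ],
)

```text
time_s: 5.2
tool_pos: [0.5737, 0.2289, 0.1037]
orientation: [[-0.489, 0.872, 0.0], [0.872, 0.489, -0.0], [-0.0, 0.0, -1.0]]
wrist_force: [-0.6, -0.1, -0.5]
grip_width: 0.0403
finger_force: 0.0
```

>>> carry_out(
  rows=[
    {"slide":[0,0,0.3],"yaw":0,"fingers":3.8},
    {"slide":[0,0,0.3],"yaw":0,"fingers":2},
    {"slide":[0,0,0.3],"yaw":0,"fingers":2},
    {"slide":[0,0,0.3],"yaw":0,"fingers":2},
    {"slide":[0,0,0.3],"yaw":0,"fingers":2},
  ],
)

```text
time_s: 5.62
tool_pos: [0.5734, 0.2289, 0.1003]
orientation: [[-0.489, 0.872, -0.001], [0.872, 0.489, -0.0], [0.0, -0.001, -1.0]]
wrist_force: [-1.4, -1.2, -2.7]
grip_width: 0.0316
finger_force: 30.0
```

>>> carry_out(
  rows=[
    {"slide":[0,0,-0.5],"yaw":0,"fingers":2},
    {"slide":[0,0,-1],"yaw":0,"fingers":2},
    {"slide":[0,0,-1.5],"yaw":0,"fingers":2},
    {"slide":[0,0,-2],"yaw":0,"fingers":2},
    {"slide":[0,0,-2],"yaw":0,"fingers":2},
  ],
)

```text
time_s: 6.03
tool_pos: [0.5742, 0.2291, 0.122]
orientation: [[-0.489, 0.872, 0.002], [0.872, 0.489, 0.0], [-0.001, 0.002, -1.0]]
wrist_force: [0.3, 0.3, -3.5]
grip_width: 0.0312
finger_force: 30.0
```

```bash
python3 - <<'E'
from h import *
np.set_printoptions(precision=4,suppress=True)
t,s=cam("top"),cam("side")
def corners(c,roi):
    a,r,q=blobs(c,(0,0,0),(180,255,60),roi)[0]
    p=cv2.approxPolyDP(q,0.04*cv2.arcLength(q,True),True)[:,0].astype(float)
    q=q[:,0].astype(float);n=len(p);L=[]
    for i in range(n):
        A,B=p[i],p[(i+1)%n];d=(B-A)/np.linalg.norm(B-A);f=(q-A)@d/np.linalg.norm(B-A);e=np.abs((q-A)@np.array([-d[1],d[0]]))
        vx,vy,x,y=cv2.fitLine(q[(f>.15)&(f<.85)&(e<3)].astype(np.float32),cv2.DIST_HUBER,0,.01,.01).ravel()
        L.append(np.cross([x,y,1],[x+vx,y+vy,1]))
    C=[np.cross(L[i-1],L[i]) for i in range(n)];return [x[:2]/x[2] for x in C]
ct=corners(t,(325,170,395,245));cs=corners(s,(290,150,375,200))
P=[]
for u in ct:
    w=onz(t,*u,.022);j=min(cs,key=lambda v:np.linalg.norm(onz(s,*v,.022)-w));x,r=tri((t,*u),(s,*j));P.append(x);print(w,onz(s,*j,.022),"tri",x,r)
P=np.array(P);print("mean tri",P.mean(0),"top",np.mean([onz(t,*u,.022) for u in ct],0),[np.linalg.norm(P[i]-P[i-1]) for i in range(4)])
W=np.array([onz(t,*u,.022) for u in ct]);
for i in range(4): d=W[i]-W[i-1];print(np.linalg.norm(d),np.degrees(np.arctan2(d[1],d[0])))
E
```

```text
[ 0.7361 -0.2724  0.022 ] [ 0.7153 -0.1956  0.022 ] tri [ 0.7596 -0.2728 -0.0505] [17.5, 17.5]
[ 0.692  -0.1652  0.022 ] [ 0.7153 -0.1956  0.022 ] tri [ 0.6872 -0.1622  0.0582] [0.8, 0.8]
[ 0.5232 -0.234   0.022 ] [ 0.4686 -0.2443  0.022 ] tri [ 0.5009 -0.2504  0.0004] [26.1, 26.1]
[ 0.5676 -0.3407  0.022 ] [ 0.6053 -0.4319  0.022 ] tri [ 0.5576 -0.3282  0.1045] [8.3, 8.3]
mean tri [ 0.6263 -0.2534  0.0282] top [ 0.6297 -0.2531  0.022 ] [np.float64(0.26046656744365637), np.float64(0.1710657257693539), np.float64(0.21409204136620788), np.float64(0.14174811598111134)]
0.18176423318367668 22.078354179794392
0.11587337808124469 112.35130202482355
0.18231387193639517 -157.82463266216723
0.11556861795933702 -67.3756045790742
```

>>> carry_out(
  rows=[
    {"slide":[0,0,-2],"yaw":0,"fingers":2},
    {"slide":[0,0,-4],"yaw":0,"fingers":2},
    {"slide":[0,0,-6],"yaw":0,"fingers":2},
    {"slide":[0,0,-8],"yaw":0,"fingers":2},
    {"slide":[0,0,-8],"yaw":0,"fingers":2},
  ],
)

```text
time_s: 6.55
tool_pos: [0.5748, 0.2293, 0.204]
orientation: [[-0.489, 0.872, 0.005], [0.872, 0.489, 0.001], [-0.001, 0.005, -1.0]]
wrist_force: [-0.1, 0.6, -4.1]
grip_width: 0.0312
finger_force: 30.0
```

>>> carry_out(
  rows=[
    {"slide":[-3,-1.25,0],"yaw":0,"fingers":2},
    {"slide":[-6,-2.5,0],"yaw":0,"fingers":2},
    {"slide":[-9,-3.75,0],"yaw":0,"fingers":2},
    {"slide":[-12,-5,0],"yaw":0,"fingers":2},
    {"slide":[-14.9,-6.25,0],"yaw":0,"fingers":2},
  ],
)

```text
time_s: 6.97
tool_pos: [0.5915, 0.0669, 0.1992]
orientation: [[-0.489, 0.872, -0.001], [0.872, 0.489, -0.0], [0.001, -0.001, -1.0]]
wrist_force: [-0.3, -1.3, -4.1]
grip_width: 0.0315
finger_force: 30.0
```

>>> carry_out(
  rows=[
    {"slide":[-3,-1.25,0],"yaw":0,"fingers":2},
    {"slide":[-6,-2.5,0],"yaw":0,"fingers":2},
    {"slide":[-9,-3.75,0],"yaw":0,"fingers":2},
    {"slide":[-12,-5,0],"yaw":0,"fingers":2},
    {"slide":[-14.9,-6.25,0],"yaw":0,"fingers":2},
  ],
)

```text
time_s: 7.38
tool_pos: [0.6098, -0.0938, 0.1992]
orientation: [[-0.488, 0.873, -0.001], [0.873, 0.488, 0.0], [0.001, -0.001, -1.0]]
wrist_force: [0.5, -0.3, -4.1]
grip_width: 0.0315
finger_force: 30.0
```

>>> carry_out(
  rows=[
    {"slide":[-3,-1.25,0],"yaw":0,"fingers":2},
    {"slide":[-6,-2.5,0],"yaw":0,"fingers":2},
    {"slide":[-9,-3.75,0],"yaw":0,"fingers":2},
    {"slide":[-12,-5,0],"yaw":0,"fingers":2},
    {"slide":[-14.9,-6.3,0],"yaw":0,"fingers":2},
  ],
)

```text
time_s: 7.8
tool_pos: [0.6277, -0.2545, 0.1989]
orientation: [[-0.488, 0.873, -0.001], [0.873, 0.488, 0.001], [0.001, -0.001, -1.0]]
wrist_force: [0.2, 1.3, -4.2]
grip_width: 0.0313
finger_force: 30.0
```

>>> carry_out(
  rows=[
    {"slide":[0,0,0],"yaw":5,"fingers":2},
    {"slide":[0,0,0],"yaw":11,"fingers":2},
    {"slide":[0,0,0],"yaw":18,"fingers":2},
    {"slide":[0,0,0],"yaw":25,"fingers":2},
    {"slide":[0,0,0],"yaw":32,"fingers":2},
  ],
)

```text
time_s: 8.22
tool_pos: [0.6276, -0.2529, 0.1988]
orientation: [[0.054, 0.999, -0.002], [0.999, -0.054, 0.001], [0.001, -0.002, -1.0]]
wrist_force: [-0.6, 0.4, -3.1]
grip_width: 0.0312
finger_force: 30.0
```

>>> carry_out(
  rows=[
    {"slide":[0,0,0],"yaw":7,"fingers":2},
    {"slide":[0,0,0],"yaw":14,"fingers":2},
    {"slide":[0,0,0],"yaw":21,"fingers":2},
    {"slide":[0,0,0],"yaw":28,"fingers":2},
    {"slide":[0,0,0],"yaw":35,"fingers":2},
  ],
)

```text
time_s: 8.63
tool_pos: [0.6277, -0.2527, 0.1988]
orientation: [[0.617, 0.787, -0.002], [0.787, -0.617, 0.001], [-0.0, -0.002, -1.0]]
wrist_force: [0.4, -0.0, -3.3]
grip_width: 0.0313
finger_force: 30.0
```

>>> carry_out(
  rows=[
    {"slide":[0,0,0],"yaw":7,"fingers":2},
    {"slide":[0,0,0],"yaw":14,"fingers":2},
    {"slide":[0,0,0],"yaw":21,"fingers":2},
    {"slide":[0,0,0],"yaw":27,"fingers":2},
    {"slide":[0,0,0],"yaw":30,"fingers":2},
  ],
)

```text
time_s: 9.05
tool_pos: [0.6277, -0.2527, 0.1988]
orientation: [[0.928, 0.373, -0.002], [0.373, -0.928, 0.001], [-0.001, -0.001, -1.0]]
wrist_force: [0.3, 1.4, -4.3]
grip_width: 0.0313
finger_force: 30.0
```

>>> carry_out(
  rows=[
    {"slide":[0,0,0],"yaw":0,"fingers":2},
    {"slide":[0,0,0],"yaw":0,"fingers":2},
  ],
)

```text
time_s: 9.22
tool_pos: [0.6278, -0.2528, 0.1993]
orientation: [[0.925, 0.381, -0.001], [0.381, -0.925, 0.001], [-0.001, -0.001, -1.0]]
wrist_force: [0.7, 0.2, -3.9]
grip_width: 0.0315
finger_force: 30.0
```

```bash
python3 - <<'E'
from h import *
w,s=cam("wrist"),cam("side");cv2.imwrite("pics/w2.png",np.hstack([w["im"],s["im"][60:480,150:390]]))
E
```

```text
Traceback (most recent call last):
ValueError: all the input array dimensions except for the concatenation axis must match exactly, but along dimension 0, the array at index 0 has size 420 and the array at index 1 has size 360
```

```bash
python3 - <<'E'
from h import *
w,s=cam("wrist"),cam("side");cv2.imwrite("pics/w2.png",np.hstack([w["im"],s["im"][:,230:470]]))
E
```

```text
(no output)
```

View pics/w2.png

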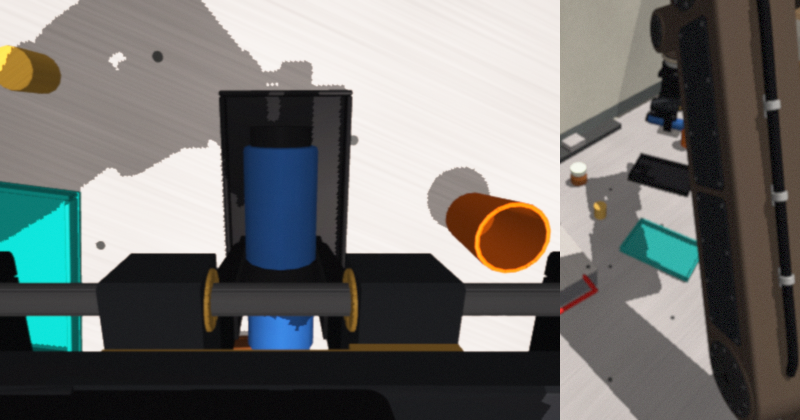

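The wrist view shows the dispenser held over the black tray. The tray's far rim corners are at (220,92) and (351,92), and the dispenser is parallel to the walls.

```bash
python3 - <<'E'
from h import *
np.set_printoptions(precision=4,suppress=True)
w,t=cam("wrist"),cam("top")
a,b=(220,92),(351,92);A,B=onz(w,*a,.022),onz(w,*b,.022);d=B-A
print(A,B,np.linalg.norm(d)); y=(A-B)/np.linalg.norm(d);x=np.array([y[1],-y[0],0])
c=(A+B)/2-.095*x;print("centre",c,np.degrees(np.arctan2(x[1],x[0])),"shift",shift(c),shift([.63,-.253,.022]))
# rim height: wrist corners against top-view corners (earlier top rays)
for u,z in((a,[ .692,-.1652,.022]),(b,[ .7361,-.2724,.022])): print(tri((w,*u),(t,*proj(t,z))))
E
```

```text
[ 0.6937 -0.1678  0.022 ] [ 0.7379 -0.2754  0.022 ] 0.11639793462499233
centre [ 0.6279 -0.2577  0.022 ] 22.307092134181254 shift [-0.1862  0.4351 17.8506] [ 0.1827  0.0829 17.8505]
(array([ 0.6935, -0.1661,  0.0118]), [0.3, 0.3])
(array([ 0.7677, -0.3082, -0.197 ]), [0.3, 0.3])
```

>>> carry_out(
  rows=[
    {"slide":[0,0.2,3],"yaw":0,"fingers":2},
    {"slide":[0,0.2,6],"yaw":0,"fingers":2},
    {"slide":[0,0.2,9],"yaw":0,"fingers":2},
    {"slide":[0,0.2,12],"yaw":0,"fingers":2},
    {"slide":[0,0.2,14],"yaw":0,"fingers":2},
  ],
)

```text
time_s: 9.93
tool_pos: [0.628, -0.2544, 0.0579]
orientation: [[0.925, 0.379, -0.002], [0.379, -0.925, 0.001], [-0.002, -0.002, -1.0]]
wrist_force: [-0.0, 0.1, -4.3]
grip_width: 0.0315
finger_force: 30.0
```

>>> carry_out(
  rows=[
    {"slide":[0,0,0.6],"yaw":0,"fingers":2},
    {"slide":[0,0,0.6],"yaw":0,"fingers":2},
    {"slide":[0,0,0.6],"yaw":0,"fingers":2},
    {"slide":[0,0,0.6],"yaw":0,"fingers":2},
  ],
)

```text
time_s: 10.27
tool_pos: [0.6296, -0.2552, 0.0565]
orientation: [[0.925, 0.379, 0.002], [0.379, -0.925, -0.001], [0.002, 0.002, -1.0]]
wrist_force: [0.4, -0.3, -4.2]
grip_width: 0.0316
finger_force: 30.0
```

>>> carry_out(
  rows=[
    {"slide":[0,0,0.5],"yaw":0,"fingers":2},
    {"slide":[0,0,1],"yaw":0,"fingers":2},
    {"slide":[0,0,1.3],"yaw":0,"fingers":2},
    {"slide":[0,0,1.3],"yaw":0,"fingers":2},
    {"slide":[0,0,1.3],"yaw":0,"fingers":2},
  ],
)

```text
time_s: 10.68
tool_pos: [0.6287, -0.2547, 0.0415]
orientation: [[0.926, 0.379, -0.0], [0.379, -0.926, 0.0], [-0.0, -0.0, -1.0]]
wrist_force: [-0.0, 0.3, -3.3]
grip_width: 0.032
finger_force: 30.0
```

>>> carry_out(
  rows=[
    {"slide":[0,0,0.1],"yaw":0,"fingers":2},
    {"slide":[0,0,0.2],"yaw":0,"fingers":2},
    {"slide":[0,0,0.2],"yaw":0,"fingers":2},
    {"slide":[0,0,0.2],"yaw":0,"fingers":2},
  ],
)

```text
time_s: 11.02
tool_pos: [0.6288, -0.2548, 0.0396]
orientation: [[0.926, 0.379, 0.0], [0.379, -0.926, -0.0], [-0.0, 0.0, -1.0]]
wrist_force: [-0.2, -0.4, -4.2]
grip_width: 0.0312
finger_force: 30.0
```

>>> carry_out(
  rows=[
    {"slide":[0,0,0.05],"yaw":0,"fingers":2},
    {"slide":[0,0,0.1],"yaw":0,"fingers":2},
    {"slide":[0,0,0.15],"yaw":0,"fingers":2},
    {"slide":[0,0,0.15],"yaw":0,"fingers":2},
  ],
)

```text
time_s: 11.35
tool_pos: [0.6288, -0.2548, 0.038]
orientation: [[0.926, 0.379, -0.0], [0.379, -0.926, -0.0], [-0.0, -0.0, -1.0]]
wrist_force: [-1.1, 0.2, -3.9]
grip_width: 0.0311
finger_force: 30.0
```

>>> carry_out(
  rows=[
    {"slide":[0,0,0.04],"yaw":0,"fingers":2},
    {"slide":[0,0,0.08],"yaw":0,"fingers":2},
    {"slide":[0,0,0.08],"yaw":0,"fingers":2},
    {"slide":[0,0,0.08],"yaw":0,"fingers":2},
  ],
)

```text
time_s: 11.68
tool_pos: [0.6287, -0.2548, 0.0376]
orientation: [[0.926, 0.379, 0.0], [0.379, -0.926, -0.0], [-0.0, 0.0, -1.0]]
wrist_force: [-2.9, 0.3, 2.6]
grip_width: 0.0315
finger_force: 30.0
```

Contact at the predicted height; release gently and rise.

>>> carry_out(
  rows=[
    {"slide":[0,0,0],"yaw":0,"fingers":3.4},
    {"slide":[0,0,0],"yaw":0,"fingers":4},
    {"slide":[0,0,0],"yaw":0,"fingers":5},
    {"slide":[0,0,0],"yaw":0,"fingers":6},
    {"slide":[0,0,0],"yaw":0,"fingers":6},
  ],
)

```text
time_s: 12.1
tool_pos: [0.629, -0.2548, 0.0374]
orientation: [[0.926, 0.379, 0.0], [0.379, -0.926, -0.0], [0.0, 0.0, -1.0]]
wrist_force: [0.0, -0.1, 0.5]
grip_width: 0.0546
finger_force: 0.0
```

>>> carry_out(
  rows=[
    {"slide":[0,0,-2],"yaw":0,"fingers":6},
    {"slide":[0,0,-5],"yaw":0,"fingers":6},
    {"slide":[0,0,-9],"yaw":0,"fingers":6},
    {"slide":[0,0,-13],"yaw":0,"fingers":6},
    {"slide":[0,0,-16],"yaw":0,"fingers":6},
  ],
)

```text
time_s: 12.52
tool_pos: [0.6292, -0.2549, 0.2007]
orientation: [[0.926, 0.379, 0.002], [0.379, -0.926, -0.001], [0.002, 0.002, -1.0]]
wrist_force: [0.3, -0.6, 0.3]
grip_width: 0.0598
finger_force: 0.0
```

```bash
python3 - <<'E'
from h import *
np.set_printoptions(precision=3,suppress=True)
w,t=cam("wrist"),cam("top");cv2.imwrite("pics/w3.png",w["im"])
s=manip.state();print(s["joint_pos"],s["tool_pos"],s["grip_width"])
E
```

```text
[-27.622  34.109  83.124  -0.003  62.232  40.121] [ 0.631 -0.256  0.203] 0.06012544041025028
```

View pics/w3.png

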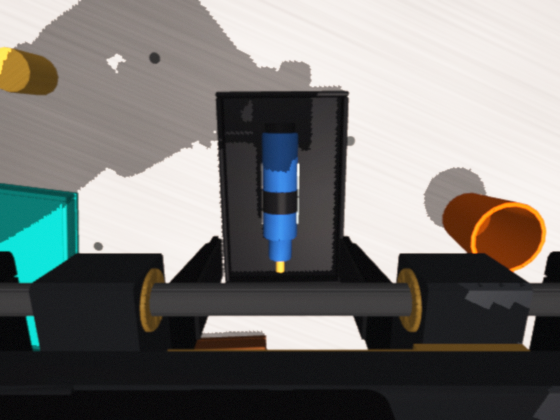

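The wrist view shows the dispenser standing in the tray, body (280,190), tip (280,267), well inside the walls. Next the bar.

>>> carry_out(
  rows=[
    {"slide":[0.2,-3.6,0],"yaw":0,"fingers":6},
    {"slide":[0.5,-7.2,0],"yaw":0,"fingers":6},
    {"slide":[0.7,-10.9,0],"yaw":0,"fingers":6},
    {"slide":[0.9,-14.5,0],"yaw":0,"fingers":6},
    {"slide":[1.1,-18.1,0],"yaw":0,"fingers":6},
  ],
)

```text
time_s: 13.03
tool_pos: [0.5693, -0.0816, 0.1965]
orientation: [[0.926, 0.378, -0.001], [0.378, -0.926, 0.0], [-0.001, -0.001, -1.0]]
wrist_force: [0.7, 0.5, 1.3]
grip_width: 0.0599
finger_force: 0.0
```

>>> carry_out(
  rows=[
    {"slide":[0.2,-3.6,0],"yaw":0,"fingers":6},
    {"slide":[0.5,-7.2,0],"yaw":0,"fingers":6},
    {"slide":[0.7,-10.9,0],"yaw":0,"fingers":6},
    {"slide":[0.9,-14.5,0],"yaw":0,"fingers":6},
    {"slide":[1.1,-18.1,0],"yaw":0,"fingers":6},
  ],
)

```text
time_s: 13.45
tool_pos: [0.511, 0.0901, 0.1967]
orientation: [[0.926, 0.378, -0.001], [0.378, -0.926, -0.0], [-0.001, -0.0, -1.0]]
wrist_force: [0.8, 0.1, 0.9]
grip_width: 0.0601
finger_force: 0.0
```

>>> carry_out(
  rows=[
    {"slide":[0.2,-3.6,0],"yaw":0,"fingers":6},
    {"slide":[0.5,-7.2,0],"yaw":0,"fingers":6},
    {"slide":[0.7,-10.9,0],"yaw":0,"fingers":6},
    {"slide":[0.9,-14.5,0],"yaw":0,"fingers":6},
    {"slide":[1.2,-18.1,0],"yaw":0,"fingers":6},
  ],
)

```text
time_s: 13.87
tool_pos: [0.4535, 0.2621, 0.1967]
orientation: [[0.926, 0.379, -0.001], [0.379, -0.926, -0.0], [-0.001, 0.0, -1.0]]
wrist_force: [0.7, 0.2, 0.1]
grip_width: 0.0599
finger_force: 0.0
```

>>> carry_out(
  rows=[
    {"slide":[0,0,0],"yaw":-6,"fingers":5},
    {"slide":[0,0,0],"yaw":-12,"fingers":4},
    {"slide":[0,0,0],"yaw":-18,"fingers":3.8},
    {"slide":[0,0,0],"yaw":-24,"fingers":3.8},
    {"slide":[0,0,0],"yaw":-30,"fingers":3.8},
  ],
)

```text
time_s: 14.28
tool_pos: [0.4543, 0.2607, 0.1966]
orientation: [[0.608, 0.794, -0.001], [0.794, -0.608, -0.0], [-0.001, -0.0, -1.0]]
wrist_force: [0.3, 0.8, 0.7]
grip_width: 0.0384
finger_force: 0.0
```

>>> carry_out(
  rows=[
    {"slide":[0,0,0],"yaw":-7,"fingers":3.8},
    {"slide":[0,0,0],"yaw":-14,"fingers":3.8},
    {"slide":[0,0,0],"yaw":-21,"fingers":3.8},
    {"slide":[0,0,0],"yaw":-28,"fingers":3.8},
    {"slide":[0,0,0],"yaw":-28,"fingers":3.8},
  ],
)

```text
time_s: 14.7
tool_pos: [0.4544, 0.2606, 0.1966]
orientation: [[0.164, 0.987, -0.001], [0.987, -0.164, -0.0], [-0.001, -0.001, -1.0]]
wrist_force: [0.2, 0.1, -0.2]
grip_width: 0.0379
finger_force: 0.0
```

>>> carry_out(
  rows=[
    {"slide":[0,0,0],"yaw":0,"fingers":3.8},
    {"slide":[0,0,0],"yaw":0,"fingers":3.8},
  ],
)

```text
time_s: 14.87
tool_pos: [0.4545, 0.2606, 0.197]
orientation: [[0.173, 0.985, -0.0], [0.985, -0.173, -0.0], [-0.0, -0.0, -1.0]]
wrist_force: [-0.6, -0.5, 0.8]
grip_width: 0.0379
finger_force: 0.0
```

```bash
python3 - <<'E'
from h import *
np.set_printoptions(precision=4,suppress=True)
w=cam("wrist");cv2.imwrite("pics/w4.png",w["im"]);np.savez("v4.npz",R=w["R"],t=w["t"])
for lo,hi in(((0,130,60),(8,255,255)),((172,130,60),(180,255,255))):
  for a,r,q in blobs(w,lo,hi,(100,20,480,280),200):
    p=cv2.approxPolyDP(q,0.02*cv2.arcLength(q,True),True)[:,0]; print(a,[(tuple(map(int,x)),onz(w,*map(float,x),.064)) for x in p])
E
```

```text
2814.5 [((334, 134), array([0.5071, 0.3103, 0.064 ])), ((272, 140), array([0.4582, 0.3142, 0.064 ])), ((277, 276), array([0.4415, 0.1986, 0.064 ])), ((318, 272), array([0.4773, 0.1961, 0.064 ])), ((286, 263), array([0.4513, 0.2092, 0.064 ])), ((285, 150), array([0.467 , 0.3047, 0.064 ])), ((334, 149), array([0.5055, 0.2987, 0.064 ]))]
```

View pics/w4.png

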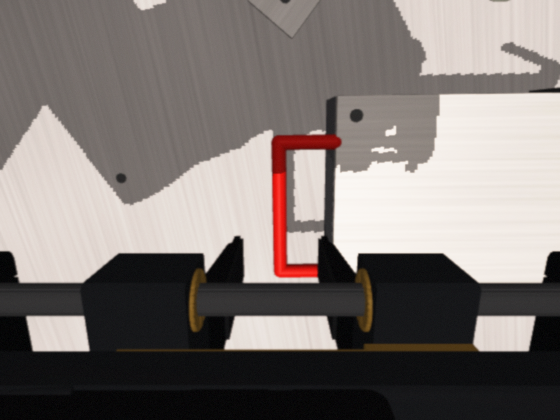

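The wrist view shows the red bar running from (278,140) to (281,274), left of the lid's front edge (330,150), and the finger gap lines up with it.

```bash
cat >> h.py <<'E'
def bar(c,y0,y1):
    im=c["im"].astype(int);m=(im[...,2]>90)&(im[...,1]<60)&(im[...,0]<60)
    pts=[]
    for y in range(y0,y1,3):
        x=np.where(m[y,240:320])[0]
        if 6<len(x)<30: pts.append((240+x.mean(),y,len(x)))
    k=np.polyfit([p[1] for p in pts],[p[0] for p in pts],1);return k,np.mean([p[2] for p in pts]),pts
E
python3 - <<'E'
from h import *
np.set_printoptions(precision=4,suppress=True)
w=cam("wrist");k,wd,pts=bar(w,160,255);print(k,wd,len(pts))
A,B=[onz(w,np.polyval(k,y),y,.064) for y in(160,255)];d=A-B
print(A,B,"y axis deg",np.degrees(np.arctan2(d[1],d[0])),"toolx",np.degrees(np.arctan2(*manip.state()["orientation"][[1,0],0])))
# middle between outer corners: rows 136..275 ends
E1,E2=onz(w,np.polyval(k,137),137,.064),onz(w,np.polyval(k,274),274,.064);print(E1,E2,np.linalg.norm(E1-E2),(E1+E2)/2,shift((E1+E2)/2))
E
```

```text
[  0.0081 277.6159] 12.75 32
[0.4608 0.2977 0.064 ] [0.4473 0.2174 0.064 ] y axis deg 80.4537622693412 toolx 80.09782560466877
[0.4638 0.3156 0.064 ] [0.4444 0.2    0.064 ] 0.11725097488536552 [0.4541 0.2578 0.064 ] [-0.288  -0.0017 13.3138]
```

>>> carry_out(
  rows=[
    {"slide":[0,0,2],"yaw":0,"fingers":3.8},
    {"slide":[0,0,4],"yaw":0,"fingers":3.8},
    {"slide":[0,0,6],"yaw":0,"fingers":3.8},
    {"slide":[0,0,6],"yaw":0,"fingers":3.8},
    {"slide":[0,0,6],"yaw":0,"fingers":3.8},
  ],
)

```text
time_s: 15.38
tool_pos: [0.4544, 0.2606, 0.137]
orientation: [[0.17, 0.985, -0.002], [0.985, -0.17, -0.001], [-0.001, -0.002, -1.0]]
wrist_force: [-0.2, 0.0, -0.1]
grip_width: 0.038
finger_force: 0.0
```

```bash
python3 - <<'E'
from h import *
np.set_printoptions(precision=4,suppress=True)
w=cam("wrist");k,wd,pts=bar(w,100,255);print(k,wd,len(pts),pts[0],pts[-1])
A,B=[onz(w,np.polyval(k,y),y,.064) for y in(130,255)];d=A-B
print(A,B,"y axis deg",np.degrees(np.arctan2(d[1],d[0])),shift(A),shift(B))
# height: far corner row in both views
for lo,hi in(((0,130,60),(8,255,255)),((172,130,60),(180,255,255))):
  for a,r,q in blobs(w,lo,hi,(100,20,480,280),200):
    y=q[:,0,1].min(); P=q[:,0][q[:,0,0]<np.polyval(k,150)+8]; v=P[:,1].min();print("far row",v,onz(w,np.polyval(k,v),v,.064))
    z=np.load("v4.npz");w0=dict(w,R=z["R"],t=z["t"],C=-z["R"].T@z["t"]);print(tri((w,np.polyval(k,v),v),(w0,277.,136.)))
E
```

```text
[  0.011 276.846] 16.15625 32 (np.float64(278.5), 160, 18) (np.float64(279.5333333333333), 253, 15)
[0.4647 0.3226 0.064 ] [0.4513 0.2409 0.064 ] y axis deg 80.73485690228928 [ 6.2633 -0.0932  7.3803] [-2.0131 -0.0158  7.3808]
far row 139 [0.4638 0.3172 0.064 ]
(array([0.4624, 0.3144, 0.0131]), [0.6, 0.6])
```

>>> carry_out(
  rows=[
    {"slide":[-0.3,0,2],"yaw":0,"fingers":3.8},
    {"slide":[-0.3,0,4],"yaw":0,"fingers":3.8},
    {"slide":[-0.3,0,6],"yaw":0,"fingers":3.8},
    {"slide":[-0.3,0,7.4],"yaw":0,"fingers":3.8},
    {"slide":[-0.3,0,7.4],"yaw":0,"fingers":3.8},
  ],
)

```text
time_s: 15.85
tool_pos: [0.4539, 0.2575, 0.0624]
orientation: [[0.17, 0.985, -0.002], [0.985, -0.17, -0.001], [-0.001, -0.001, -1.0]]
wrist_force: [-0.1, -0.5, 0.1]
grip_width: 0.0379
finger_force: 0.0
```

>>> carry_out(
  rows=[
    {"slide":[0,0,0],"yaw":0,"fingers":2.5},
    {"slide":[0,0,0],"yaw":0,"fingers":1.5},
    {"slide":[0,0,0],"yaw":0,"fingers":0.5},
    {"slide":[0,0,0],"yaw":0,"fingers":0.5},
    {"slide":[0,0,0],"yaw":0,"fingers":0.5},
  ],
)

```text
time_s: 16.27
tool_pos: [0.4531, 0.258, 0.0638]
orientation: [[0.17, 0.985, -0.002], [0.985, -0.17, 0.0], [-0.0, -0.002, -1.0]]
wrist_force: [-0.1, 7.8, 2.2]
grip_width: 0.0111
finger_force: 30.0
```

>>> carry_out(
  rows=[
    {"slide":[0,0,0],"yaw":0,"fingers":0.5},
    {"slide":[0,0,0],"yaw":0,"fingers":0.5},
  ],
)

```text
time_s: 16.43
tool_pos: [0.4531, 0.258, 0.0638]
orientation: [[0.169, 0.986, -0.001], [0.986, -0.169, 0.0], [-0.0, -0.001, -1.0]]
wrist_force: [-6.6, 4.5, 4.3]
grip_width: 0.0111
finger_force: 29.9
```

>>> carry_out(
  rows=[
    {"slide":[0,0.03,-1.3],"yaw":0,"fingers":0.5},
    {"slide":[0,0.13,-2.6],"yaw":0,"fingers":0.5},
    {"slide":[0,0.3,-3.8],"yaw":0,"fingers":0.5},
    {"slide":[0,0.54,-5.1],"yaw":0,"fingers":0.5},
    {"slide":[0,0.83,-6.34],"yaw":0,"fingers":0.5},
  ],
)

```text
time_s: 16.85
tool_pos: [0.4607, 0.2567, 0.1272]
orientation: [[0.17, 0.986, -0.003], [0.986, -0.17, 0.0], [-0.0, -0.003, -1.0]]
wrist_force: [-6.8, 6.4, -3.9]
grip_width: 0.0114
finger_force: 30.0
```

>>> carry_out(
  rows=[
    {"slide":[0,0,0],"yaw":0,"fingers":0.5},
    {"slide":[0,0,0],"yaw":0,"fingers":0.5},
  ],
)

```text
time_s: 17.02
tool_pos: [0.4607, 0.2568, 0.1273]
orientation: [[0.17, 0.986, -0.002], [0.986, -0.17, 0.001], [0.0, -0.002, -1.0]]
wrist_force: [-8.2, 6.7, -2.3]
grip_width: 0.0113
finger_force: 30.0
```

```bash
python3 - <<'E'
from h import *
np.set_printoptions(precision=4,suppress=True)
s=manip.state();print(s["tool_pos"],s["wrist_force"],s["torque"],s["grip_width"],s["finger_force"])
w,c=cam("wrist"),cam("side");cv2.imwrite("pics/w5.png",np.hstack([w["im"],c["im"][:,120:360]]))
E
```

```text
[0.4607 0.2568 0.1273] [-8.2401  6.6677 -2.3377] [1.2754 1.3576 0.0366] 0.011277889709127105 29.987086951732635
```

View pics/w5.png

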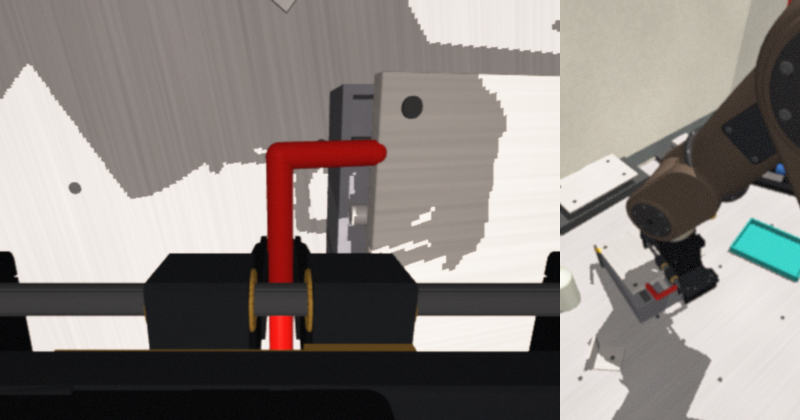

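The wrist view shows the bar (280,230) between the fingers and the lid's front edge (375,150) standing clear of the cover: the lid is following. Continue along the arc.

>>> carry_out(
  rows=[
    {"slide":[0,0.33,-1.23],"yaw":0,"fingers":0.5},
    {"slide":[0,0.75,-2.44],"yaw":0,"fingers":0.5},
    {"slide":[0,1.24,-3.63],"yaw":0,"fingers":0.5},
    {"slide":[0,1.8,-4.78],"yaw":0,"fingers":0.5},
    {"slide":[0,2.4,-5.91],"yaw":0,"fingers":0.5},
  ],
)

```text
time_s: 17.53
tool_pos: [0.4834, 0.253, 0.1863]
orientation: [[0.17, 0.986, -0.006], [0.986, -0.17, 0.001], [-0.0, -0.006, -1.0]]
wrist_force: [-11.2, 8.9, 1.0]
grip_width: 0.0109
finger_force: 30.0
```

>>> carry_out(
  rows=[
    {"slide":[0,0,0],"yaw":0,"fingers":0.5},
    {"slide":[0,0,0],"yaw":0,"fingers":0.5},
  ],
)

```text
time_s: 17.7
tool_pos: [0.4835, 0.253, 0.1864]
orientation: [[0.17, 0.985, -0.005], [0.985, -0.17, 0.001], [0.0, -0.005, -1.0]]
wrist_force: [-14.0, 8.6, 3.6]
grip_width: 0.011
finger_force: 30.0
```

>>> carry_out(
  rows=[
    {"slide":[0.05,0.5,-1.09],"yaw":0,"fingers":0.5},
    {"slide":[0.1,1.2,-2.15],"yaw":0,"fingers":0.5},
    {"slide":[0.1,1.95,-3.17],"yaw":0,"fingers":0.5},
    {"slide":[0.1,2.75,-4.14],"yaw":0,"fingers":0.5},
    {"slide":[0.1,3.65,-5.05],"yaw":0,"fingers":0.5},
  ],
)

```text
time_s: 18.12
tool_pos: [0.5192, 0.2473, 0.2372]
orientation: [[0.169, 0.986, -0.007], [0.986, -0.169, -0.0], [-0.001, -0.007, -1.0]]
wrist_force: [-19.9, 3.1, 11.1]
grip_width: 0.0114
finger_force: 30.0
```

>>> carry_out(
  rows=[
    {"slide":[0,0,0],"yaw":0,"fingers":0.5},
    {"slide":[0,0,0],"yaw":0,"fingers":0.5},
    {"slide":[0,0,0],"yaw":0,"fingers":0.5},
  ],
)

```text
time_s: 18.37
tool_pos: [0.5191, 0.2474, 0.2372]
orientation: [[0.169, 0.986, -0.006], [0.986, -0.169, 0.0], [-0.001, -0.006, -1.0]]
wrist_force: [-17.7, 1.2, 11.3]
grip_width: 0.0112
finger_force: 30.0
```

```bash
python3 - <<'E'
from h import *
np.set_printoptions(precision=4,suppress=True)
s=manip.state();print(s["tool_pos"],s["wrist_force"],s["torque"],s["qvel"])
w,c,t=cam("wrist"),cam("side"),cam("top");cv2.imwrite("pics/w6.png",np.vstack([np.hstack([cv2.resize(c["im"][180:360,120:320],(400,360),interpolation=2),cv2.resize(t["im"][160:280,150:283],(400,360),interpolation=2)]),np.hstack([cv2.resize(w["im"],(320,240)),np.zeros((240,480,3),np.uint8)])]))
E
```

```text
[0.5191 0.2474 0.2372] [-17.7355   1.2075  11.2804] [0.4683 3.2282 0.0114] [ 0.1691  0.0959  0.1942  0.041  -0.0823 -0.0327]
```

View pics/w6.png

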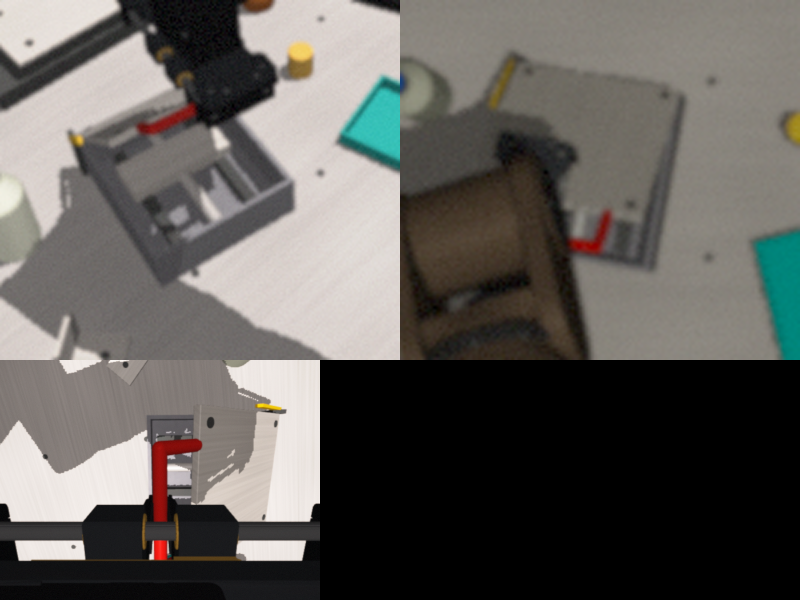

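The side crop shows the lid raised on the bar (165,125). In the top crop the bar's right corner is at (605,248), and the wrist view shows the bar still between the fingers. Next I'll check the angle by triangulating the bar's visible ends.

```bash
python3 - <<'E'
from h import *
np.set_printoptions(precision=4,suppress=True)
w,s,t=cam("wrist"),cam("side"),cam("top")
def red(c,roi):
    x0,y0,x1,y1=roi;im=c["im"].astype(int)[y0:y1,x0:x1];m=(im[...,2]>60)&(im[...,1]<.4*im[...,2])&(im[...,0]<.4*im[...,2])
    return np.argwhere(m)[:,::-1]+[x0,y0]
ex=np.array([.986,-.165,0]);ex/=np.linalg.norm(ex);ey=np.array([-ex[1],ex[0],0]);H=np.array([.4541,.2578,.064])+.245*ex
def cf(p): d=p-H; return np.array([d@ex,d@ey,p[2]])
W=red(w,(200,100,400,260));S=red(s,(170,225,225,260));T=red(t,(200,225,235,250))
for n,P in zip("WST",(W,S,T)): print(n,len(P),P.min(0),P.max(0))
print(W[W[:,1]==200][:,0], np.sort(W[W[:,1]<W[:,1].min()+3][:,0])[[0,-1]])
for r in range(S[:,1].min(),S[:,1].max()+1): q=S[S[:,1]==r][:,0];print(r,q.min(),q.max(),end="; ")
print()
for r in range(T[:,1].min(),T[:,1].max()+1): q=T[T[:,1]==r][:,0];print(r,q.min(),q.max(),end="; ")
print()
# predicted bar left-end and right-end centres for angles
for a in(41,43,45,47):
    r=np.radians(a);B=H-.245*np.cos(r)*ex+[0,0,.245*np.sin(r)]
    print(a,[proj(c,B+k*.055*ey) for c,k in((w,1),(s,1),(t,-1))],"strip-lid edge front",proj(s,H-.2*np.cos(r)*ex+[0,0,.2*np.sin(r)]+.09*ey))
cv2.imwrite("pics/w7.png",np.hstack([cv2.resize(s["im"][205:295,145:245],(400,360),interpolation=cv2.INTER_NEAREST),cv2.resize(w["im"][100:280,220:420],(400,360))]))
E
```

```text
W 4330 [266 138] [353 259]
S 145 [189 231] [217 246]
T 61 [206 231] [219 243]
[267 268 269 270 271 272 273 274 275 276 277 278 279 280 281 282 283 284
 285 286 287 288 289 290 291] [304 347]
231 215 216; 232 215 217; 233 214 217; 234 212 217; 235 210 217; 236 209 217; 237 206 217; 238 204 215; 239 202 213; 240 201 210; 241 198 208; 242 190 206; 243 189 203; 244 190 201; 245 190 200; 246 191 196; 
231 218 218; 232 218 219; 233 217 219; 234 217 218; 235 217 218; 236 216 218; 237 216 217; 238 216 217; 239 215 217; 240 206 216; 241 206 216; 242 206 216; 243 208 216; 
41 [array([266.1278, 152.8282]), array([197.9219, 248.6134]), array([215.0961, 244.3005])] strip-lid edge front [175.7956 254.991 ]
43 [array([278.4478, 154.1405]), array([196.0715, 244.5616]), array([215.1318, 242.3587])] strip-lid edge front [174.3048 251.799 ]
45 [array([292.2895, 155.5106]), array([194.1762, 240.493 ]), array([215.1924, 240.3255])] strip-lid edge front [172.7853 248.5938]
47 [array([307.7676, 156.9384]), array([192.24  , 236.4166]), array([215.278 , 238.2035])] strip-lid edge front [171.24   245.3819]
```

View pics/w7.png

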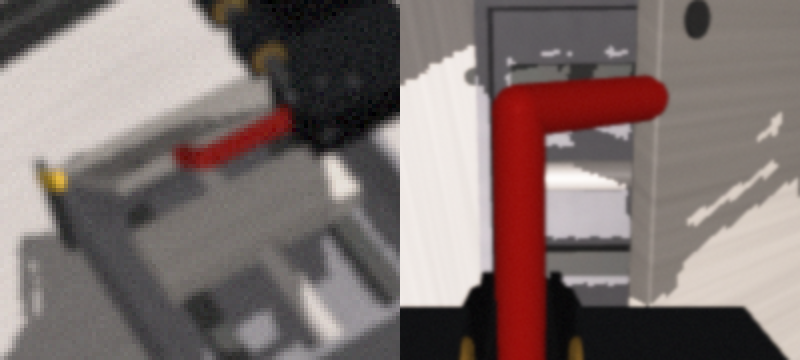

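The side crop shows the bar's left corner at about (194,243) in the full picture, and the wrist view has the bar's centre at column 279. Both fit about 43.5°, so I'll triangulate, then nudge up and relieve the radial load.

>>> carry_out(
  rows=[
    {"slide":[0,0.1,-0.2],"yaw":0,"fingers":0.5},
    {"slide":[0,0.2,-0.4],"yaw":0,"fingers":0.5},
    {"slide":[0,0.3,-0.6],"yaw":0,"fingers":0.5},
    {"slide":[0,0.3,-0.6],"yaw":0,"fingers":0.5},
    {"slide":[0,0.3,-0.6],"yaw":0,"fingers":0.5},
  ],
)

```text
time_s: 19.08
tool_pos: [0.5238, 0.2466, 0.2424]
orientation: [[0.169, 0.986, -0.003], [0.986, -0.169, -0.0], [-0.001, -0.003, -1.0]]
wrist_force: [-7.9, 1.3, 1.0]
grip_width: 0.0115
finger_force: 30.0
```

```bash
cat > ang.py <<'E'
from h import *
np.set_printoptions(precision=4,suppress=True)
w,s,t=cam("wrist"),cam("side"),cam("top")
def red(c,roi):
    x0,y0,x1,y1=roi;im=c["im"].astype(int)[y0:y1,x0:x1];m=(im[...,2]>60)&(im[...,1]<.4*im[...,2])&(im[...,0]<.4*im[...,2])
    return np.argwhere(m)[:,::-1]+[x0,y0]
ex=np.array([.986,-.165,0]);ex/=np.linalg.norm(ex);ey=np.array([-ex[1],ex[0],0]);H=np.array([.4541,.2578,.064])+.245*ex
W=red(w,(200,100,400,260));S=red(s,(165,215,225,260));T=red(t,(200,225,235,250))
wc=W[(W[:,1]>195)&(W[:,1]<225)][:,0].mean(); top=W[W[:,0]<285][:,1].min()+ (W[W[:,1]==200][:,0].size)/2
s0=S[S[:,0]<=S[:,0].min()+8].mean(0)
r=T[T[:,0]<T[:,0].max()-4]; tc=r[:,1].mean()
print("wrist",wc,top,"side",s0,"top",r.mean(0))
x,e=tri((w,wc,top),(s,*s0));d=x-H;print("left end",x,e,"cover",d@ex,d@ey,"angle",np.degrees(np.arctan2(d[2],-d@ex)),"r",np.hypot(d[2],d@ex))
A=np.radians(np.arange(38,52,.1));B=[H-.245*np.cos(a)*ex+[0,0,.245*np.sin(a)] for a in A]
f=lambda v:np.degrees(A[np.argmin(np.abs(v))])
print("angles: wrist",f([proj(w,b+.03*ey)[0]-wc for b in B]),"side",f([proj(s,b+.05*ey)[1]-s0[1] for b in B]),"top",f([proj(t,b-.035*ey)[1]-tc for b in B]))
m=manip.state();print(m["tool_pos"],m["wrist_force"])
E
python3 ang.py
```

```text
wrist 279.46638655462186 154.5 side [192.4   240.825] top [210.2581 239.9032]
left end [0.5341 0.302  0.2386] [1.7, 1.7] cover -0.1734126680208354 0.056751174234104196 angle 45.197649957135766 r 0.24609294225140496
angles: wrist 44.8000000000001 side 44.30000000000009 top 44.20000000000009
[0.5237 0.2466 0.2423] [-7.5126  0.6056  1.0577]
```

>>> carry_out(
  rows=[
    {"slide":[0,0,0],"yaw":0,"fingers":0.5},
    {"slide":[0,0,0],"yaw":0,"fingers":0.5},
    {"slide":[0,0,0],"yaw":0,"fingers":0.5},
    {"slide":[0,0,0],"yaw":0,"fingers":0.5},
    {"slide":[0,0,0],"yaw":0,"fingers":0.5},
  ],
)

```text
time_s: 19.65
tool_pos: [0.5237, 0.2466, 0.2423]
orientation: [[0.169, 0.986, -0.003], [0.986, -0.169, -0.0], [-0.001, -0.003, -1.0]]
wrist_force: [-6.6, 0.5, 0.6]
grip_width: 0.011
finger_force: 30.0
```

```bash
python3 ang.py
```

```text
wrist 279.4299719887955 154.5 side [192.4   240.825] top [210.1333 239.8333]
left end [0.534  0.302  0.2387] [1.8, 1.8] cover -0.17350607106049282 0.056776316633032654 angle 45.20056745581835 r 0.24623811769417944
angles: wrist 44.700000000000095 side 44.30000000000009 top 44.30000000000009
[0.5237 0.2466 0.2423] [-8.0901  1.125   1.1615]
```

Steady at about 45°; handing in.

```bash
python3 -c "
from workcell import manip
print(manip.job_done())"
```

```text
the job is handed in; nothing more can be done
None
```

The dispenser stands on its foot in the black tray, and the arm is holding the lid steady by its red bar at about 45° (44.3° to 45.2° across the camera checks); I handed the job in at about 20 s.

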